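# Close the slip pot: paddle out, lid on, lock collar home

## Task

The washed-out slip pot has to be shut so that no plaster crumbs get in. Take the wooden stirring paddle out of the pot and stand it, handle up, in the empty tin; set the lid on the pot with its three ears down in the three slots so that it sits fully home; then turn the pot's lock collar, which has an upright black handle, clockwise until its arm points at the locked mark. Leave the tin upright on the table, and do not disturb the two cast cups drying on the board.

Things in the scene. Friction and masses are not known exactly. Their poses are not given: they have to be found in the camera images.
- pot: open steel pot screwed to the table; origin: centre of underside, z up. Bore 86 mm, inner floor 9 mm up, seat for the lid's ears 100 mm up. Three 8 mm high keys on the seat leave three ear slots, 50 degrees wide, centred at 0, 120 and 240 degrees from the pot's x axis. An index plate on its -x side, 78 mm up, has an open mark (line) at 210 degrees and the locked mark (line and dot) at 150 degrees
- pot_mouth (a point): centre of the pot's mouth at seat height, on the axis of pot and collar, 100 mm above the table; axes as the pot's
- collar (a joint): angle (rad) of the aluminium lock collar, a captive ring 142 mm wide round the mouth, top 115 mm above the table. 0 = open (arm at the open mark), grows clockwise from above, 1.047 = locked (arm at the locked mark, on its stop). Three inward lips (50 degrees, inner radius 51 mm, 110 to 115 mm up) clear the ear slots when open and cover the ears when locked. Starts within 0.12 of open
- collar_grip (a point): point to grip on the collar's handle: a black upright round grip, 17 mm diameter, from 107 to 149 mm above the table, on a flat arm 92 mm from the pot's axis. This point lies on its axis, 136 mm above the table, and moves with the collar
- lid: aluminium lid lying right way up; origin: centre of its underside, z up. Plug 78 mm wide to z = 6 mm; 94 mm disc from 6 to 14 mm with three ears (36 degrees wide, reaching 60 mm from the centre, at 0, 120, 240 degrees from its x axis); dark brown wooden knob 36 mm wide from z = 28 to 48 mm, top 56 mm. Seated, its origin is on the pot's axis, 6 mm below pot_mouth
- paddle: light brown wooden stirring paddle, 200 mm long, 70 g, leaning in the open pot. Origin: middle of the blade's foot; z runs along it to the handle's end. Blade 7 mm (its x) by 40 mm (its y) to z = 58 mm; round handle 15 to 17 mm thick from z = 75 to 200 mm. It leans about 36 degrees towards its +x side, so its y axis is level
- tin: empty round steel tool tin standing on the table, 80 mm wide outside and 72 mm inside, 98 mm high, walls 4 mm, floor 5 mm. Origin: centre of its underside, z up
- tin_floor (a point): centre of the tin's inner floor, 5 mm above the table
- cup_tall: waisted unfired clay cup, 66 mm wide, 76 mm high, on the ware board; not to be disturbed. Origin: centre of its underside
- cup_round: round unfired clay cup, 69 mm wide, 68 mm high, on the ware board; not to be disturbed. Origin: centre of its underside

How it is judged:
At the end, for the whole second after the job is handed in: Paddle handle up in the tin (foot within 30 mm of its floor and 40 mm of its axis, leaning under 43 degrees), tin upright on the table; lid level and down on the seat within 3 mm, ears in the slots; collar within 5 degrees of its locked mark; all at rest (horizontal distance between paddle and tin_floor below 0.04 m and z of paddle in the frame of tin_floor below 0.03 m and angle between paddle's own z axis and vertical below 0.75 rad and linear speed of paddle below 0.03 m/s and angle between tin's own z axis and vertical below 0.1 rad and height (world z) of tin below 0.01 m and horizontal distance between lid and pot_mouth below 0.006 m and z of lid in the frame of pot_mouth below -0.003 m and angle between lid's own z axis and vertical below 0.06 rad and linear speed of lid below 0.02 m/s and value of joint collar above 0.96 rad); the robot touches nothing.
It fails at once if a drying cup is shifted by more than 15 mm or tipped (distance of any of cup_tall, cup_round from where it was at the start of the episode above 0.015 m or angle between any of cup_tall, cup_round's own z axis and vertical above 0.3 rad).
It also fails if it takes over 72 s, if anything falls off the work surface, if the arm or the gripper's body presses on something with over 40 N, if the wrist force passes 120 N, or if a joint passes its speed limit or range.

## Robot

A 6-joint arm with a two-finger parallel gripper is mounted at the origin on a cart in front of the work surface, level with it; the furniture and walls round the work are solid. World frame = base frame: x ahead of the robot, y to its left, z up, the work surface at z = 0. Lengths are in m, angles in rad, forces in N, time in s.
With the tool pointing down it reaches from about 0.3 to 0.875 m from the base axis. Payload 6.4 kg.
Tool frame: the origin (TCP) lies midway between the tips of the shut fingers; the grasp point (between the pads) lies 19 mm behind it; z points along the fingers, y is the direction in which the jaws open and shut (so a half turn about z gives the same grasp; the last joint's range is limited). The gripper opens to 85 mm and grips with 20 to 120 N. Pads are 22 mm wide; open, the fingers measure 114 mm over their backs; the gripper's body (76 mm by 85 mm) begins 54 mm behind the grasp point. The pads swing forward as they close: fully open they stand 13 mm farther back than shut.
Start: joints at [0.908, 0.181, 1.607, -0, 1.354, -0.206], TCP at [0.254, 0.516, 0.231] pointing down, gripper open.
Joint ranges: [-2.99, 2.99], [-0.89, 2.07], [0.3, 2.58], [-1.14, 4.28], [0, 2.63], [-3.12, 3.12]. Speed limits (rad/s): [2.57, 2.57, 3.01, 3.14, 3.14, 3.14].

## Interface

Orientations are given as a unit quaternion [w, x, y, z].
In Python, from bench import ctrl gives the robot as it stands. The module is installed in compiled form; this text tells all that it offers.
- The arm moves only by the tool arm_command, never from a script. Its argument "plan" is one flat list of numbers, 4 for each row, row after row: the shift along the tool's x, y, z in mm, then the turn about the tool's z in rad. A call has 1 to 20 rows; each row shifts and turns the commanded pose from where the row before left it, along the tool's axes as they then stand; what a row does not reach is not made up. A row lasts 1/10 s, in which the tool goes at most 50 mm and 8.59 degrees, less where a joint would pass 70% of its speed; a pose out of reach is approached as far as the arm can. A call is refused whole if a number of a shift passes 50 or a number of a turn 0.15, either way. A call with a gripper value outside its range is refused whole. "grip" is the opening, from 0 (shut) to 1 (fully open), set as the call begins (left out, the last holds). The fingers move at their own pace and stop on an object; the grip force is fixed at half the most. Time passes only in rows, so rows that do not move let the fingers close. It gives the time, the measured TCP pose, the force and the opening at its end, in the units of the state.
- ctrl.get_obs(): the state, without advancing time (a new reading comes with each control period).
- ctrl.camera(name): name is "side" or "top"; returns a dict with "color" (400x640x3 uint8, red, green, blue), "camera_matrix" (3x3 intrinsics, pixels), "eye" and "attitude" of the camera in the world. Camera axes: x right, y up, looking along -z (the intrinsics and any distortion apply to the point x, -y, -z); pixel columns grow to the right and rows downward; lengths in m; the calibration is good to about 2 mm. A picture is of the moment at which its call begins. There is no depth.
- ctrl.hand_in(): hands the job in, once; it reports no verdict.
The state is a dict: "time_s": time; "q": joint angles; "dq": joint speeds; "joint_efforts": joint torques, N m; "eef_pos": TCP position; "eef_rot": TCP orientation; "wrist_force": force on the tool from outside, world axes, zero at the start; "torque": the same for the moment, N m; "opening": opening from 0.0 (shut) to 1.0 (fully open).
Only numpy, scipy, OpenCV 4.12 (cv2) and the standard library are available. Lean on these libraries where they do the work, as an engineer would, in place of code of your own. Each camera call takes 0.05 s, during which the arm holds its last target. There are 200 camera calls.

## Working session

There is one attempt and no reset: what is moved stays moved. The work goes in short steps, Python scripts to look and compute and a tool call to move; the robot and the scene stay as the last step left them, time stands still between calls to the robot, and variables do not carry over. Pictures are saved under pics/ and viewed, about 8 in all and at most 12, crops included, and the job is handed in when it is done.

Besides the shell and the picture viewer there is one more tool, called after "Request:" as name(argument=value, ...), one argument or row to a line, values as JSON. arm_command: Moves the arm, as the interface text tells. Its arguments: {"type":"object","properties":{"plan":{"type":"array","items":{"type":"number"}},"grip":{"type":"number"}},"required":["plan"]}

```bash
mkdir -p pics; cat > h.py <<'E'
import numpy as np, cv2
from bench import ctrl
from scipy.spatial.transform import Rotation as R
def rot(a):
    a=np.array(a,float)
    return a if a.shape==(3,3) else R.from_quat(a[[1,2,3,0]]).as_matrix()
def snap(cam,fn):
    c=ctrl.camera(cam); cv2.imwrite('pics/'+fn,c['color'][:,:,::-1]); return c
def proj(c,P):
    p=(np.atleast_2d(P)-np.array(c['eye']))@rot(c['attitude'])
    p=p*[1,-1,-1]; uv=p@np.array(c['camera_matrix']).T
    return uv[:,:2]/uv[:,2:]
def ray(c,u,v):
    d=np.linalg.inv(np.array(c['camera_matrix']))@[u,v,1]*[1,-1,-1]
    return np.array(c['eye']),rot(c['attitude'])@d
def atz(c,u,v,z):
    e,d=ray(c,u,v); return e+d*(z-e[2])/d[2]
E
python3 - <<'E'
from h import *
for n in('top','side'):
    c=snap(n,n+'1.png'); print(c.keys(),c['eye'],c['attitude'],c['camera_matrix'])
o=ctrl.get_obs(); print(o['eef_pos'],o['eef_rot'],o['time_s'],rot(o['eef_rot']).round(3))
E
```

```text
dict_keys(['color', 'camera_matrix', 'eye', 'attitude']) [0.48292504 0.04565047 1.37230156] [-0.7062799  -0.02779262  0.02423464  0.70697168] [[470.64325119   0.         324.02148338]
 [  0.         470.64325119 198.77679988]
 [  0.           0.           1.        ]]
dict_keys(['color', 'camera_matrix', 'eye', 'attitude']) [ 0.19543323 -0.74485323  0.78288765] [ 0.87640309  0.43475832 -0.09273123 -0.18521269] [[399.44133032   0.         322.29338081]
 [  0.         399.44133032 201.78507012]
 [  0.           0.           1.        ]]
[0.25329103 0.51565567 0.23046227] [-3.50564192e-04  2.26433672e-01  9.74026253e-01 -7.26968681e-04] 0.1 [[-0.897  0.441 -0.001]
 [ 0.441  0.897 -0.001]
 [ 0.    -0.002 -1.   ]]
```

View pics/top1.png

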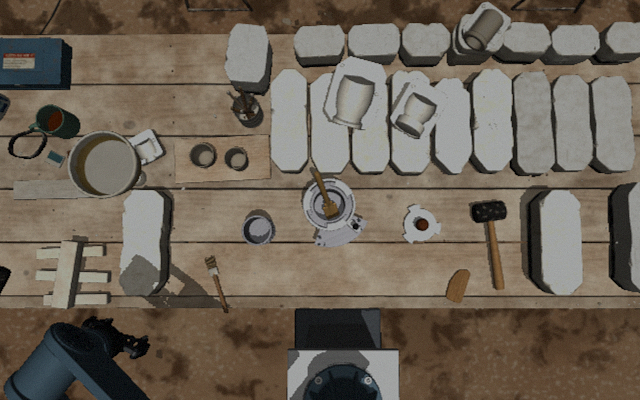

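View pics/side1.png

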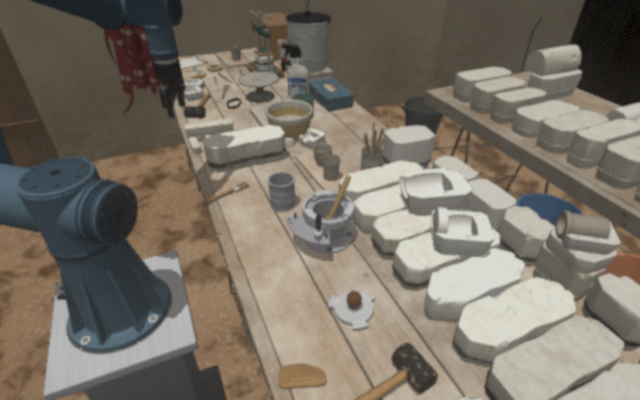

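The top view shows the pot at about (329,203), tin (258,229), lid (421,224), and cups (203,154) and (236,158). The paddle handle's upper end is at about (314,170). I'll take one enlarged composite for precise pixels.

```bash
python3 - <<'E'
import cv2,numpy as np
t=cv2.imread('pics/top1.png');s=cv2.imread('pics/side1.png')
def crop(im,x0,y0,w,h,k):
    o=cv2.resize(im[y0:y0+h,x0:x0+w],None,fx=k,fy=k,interpolation=cv2.INTER_CUBIC)
    for x in range(-(-x0//10)*10,x0+w,10):
        cv2.line(o,((x-x0)*k,0),((x-x0)*k,5 if x%50 else 14),(0,0,255),1)
    for y in range(-(-y0//10)*10,y0+h,10):
        cv2.line(o,(0,(y-y0)*k),(5 if y%50 else 14,(y-y0)*k),(0,0,255),1)
    return o
out=np.zeros((600,800,3),np.uint8)
def put(o,x,y): out[y:y+o.shape[0],x:x+o.shape[1]]=o
put(crop(t,285,160,90,95,4),0,0)      # pot top
put(crop(t,395,195,50,50,4),362,0)  # lid
put(crop(t,235,205,50,50,4),564,0)  # tin
put(crop(s,260,165,100,90,4),362,204)
put(crop(s,325,280,60,50,3),0,400)
cv2.imwrite('pics/comp1.png',out)
E
```

```text
(no output)
```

View pics/comp1.png

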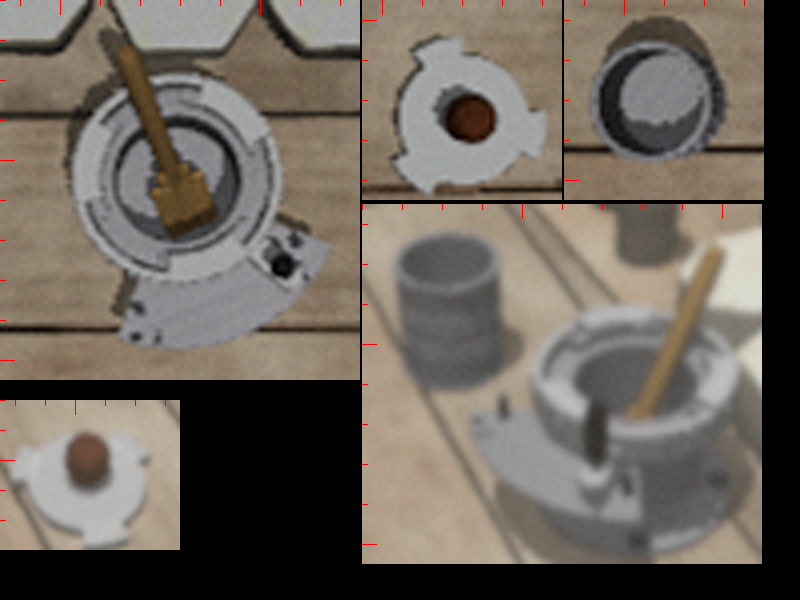

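The composite shows the collar circle centred at about (329.5,204) with radius 26 px, and the handle at (355.8,226.3). The tin rim centre is (257,230), the lid knob (422,224.5), and the paddle end (316,172) in the top view and (347.8,177) in the side view. Now I'll measure.

```bash
python3 - <<'E'
from h import *
t=ctrl.camera('top'); s=ctrl.camera('side')
pot=atz(t,329.5,204,.115); print('pot rim',pot, 'bore',atz(t,329.3,204.6,.1))
g=atz(t,355.75,226.2,.149); print('grip',g, 'r',np.linalg.norm((g-pot)[:2]),'az',np.degrees(np.arctan2(*(g-pot)[1::-1])))
print('tin',atz(t,257,230.2,.098)); print('knob',atz(t,422.2,224.5,.05))
e1,d1=ray(t,316,172); e2,d2=ray(s,347.75,176.8)
A=np.c_[d1,-d2]; k=np.linalg.lstsq(A,e2-e1,rcond=None)[0]
print('paddle end',e1+d1*k[0],e2+d2*k[1])
print('blade top', atz(t,330.5,200.5,.09),'foot',atz(t,332,216,.012))
for n,(u,v) in dict(lockmark=(285+135/4,160+325/4),openmark=(285+295/4,160+238/4)).items():
    p=atz(t,u,v,.078); print(n,p,np.degrees(np.arctan2(*(p-pot)[1::-1])),np.linalg.norm((p-pot)[:2]))
print('cups',atz(t,203,154,.076),atz(t,236,158,.068))
# lid
im=t['color'].astype(float); sub=im[200:250,398:446]; m=((sub.min(2)>125)&(sub.max(2)-sub.min(2)<28)).astype(np.uint8)
n,l,st,ce=cv2.connectedComponentsWithStats(m); i=1+st[1:,4].argmax(); m=(l==i).astype(np.uint8)
cnt=max(cv2.findContours(m,cv2.RETR_EXTERNAL,cv2.CHAIN_APPROX_NONE)[0],key=len)[:,0]+[398,200]
P=np.array([atz(t,u,v,.014)[:2] for u,v in cnt])
from scipy.optimize import least_squares
print('area',st[i], 'centroid',P.mean(0))
th=np.arange(0,360,1.)
def model(p):
    return np.where(np.abs((th+60)%120-60)<18,.06,.047)
# contour-to-outline distance fit
rr=model(0); O=np.c_[rr*np.cos(np.radians(th)),rr*np.sin(np.radians(th))]
for j in range(3):
  for a0 in (-18,18):
    for r in np.linspace(.047,.06,6): O=np.vstack([O,[r*np.cos(np.radians(120*j+a0)),r*np.sin(np.radians(120*j+a0))]])
from scipy.spatial import cKDTree
T=cKDTree(O)
best=None
for a in range(0,120,10):
    f=lambda p:T.query((P-p[:2])@np.array([[np.cos(p[2]),-np.sin(p[2])],[np.sin(p[2]),np.cos(p[2])]]))[0]
    q=least_squares(f,[*P.mean(0),np.radians(a)],diff_step=1e-3,x_scale=[.01,.01,.3])
    if best is None or q.cost<best.cost: best=q
print('lid',best.x[:2],np.degrees(best.x[2])%120,'rms',np.sqrt(2*best.cost/len(P)))
o=ctrl.get_obs();print(o['time_s'])
E
```

```text
pot rim [0.56159225 0.03729272 0.115     ] bore [0.56090346 0.03773728 0.1       ]
grip [ 0.50168762 -0.03048248  0.149     ] r 0.09045464157839703 az -131.4725783118488
tin [0.49190484 0.23329885 0.098     ]
knob [ 0.50780147 -0.22286669  0.05      ]
paddle end [0.64114811 0.07233148 0.16633805] [0.63704853 0.07416735 0.1658408 ]
blade top [0.57273028 0.0343798  0.09      ] foot [0.53328146 0.02944031 0.012     ]
lockmark [0.46170049 0.06666352 0.078     ] 163.61527967370174 0.10412015607934691
openmark [ 0.52114939 -0.043247    0.078     ] -116.6634207284987 0.09012364807856203
cups [0.70393691 0.38908962 0.076     ] [0.69384017 0.29850061 0.068     ]
area [  6   4  38  39 796] centroid [ 0.50942538 -0.22474205]
lid [ 0.50874959 -0.22454236] 18.291529186530507 rms 0.001998712442421372
0.2
```

```bash
cat >> h.py <<'E'
def state():
    o=ctrl.get_obs(); M=rot(o['eef_rot']); return o,np.array(o['eef_pos']),M
def rep(target=None,yaz=None):
    """remaining turn (tool z, rad, mod half turn) and shift in the tool axes AFTER that turn, mm"""
    o,p,M=state(); az=np.degrees(np.arctan2(M[1,1],M[0,1]))
    print('t',round(o['time_s'],2),'tcp',(p*1e3).round(1),'yaz',round(az,1),'F',np.round(o['wrist_force'],1),'op',round(o['opening'],3),'q',np.round(o['q'],2))
    turn=0.
    if yaz is not None:
        turn=-np.radians((yaz-az+90)%180-90)
    if target is not None:
        M2=M@R.from_rotvec([0,0,turn]).as_matrix()
        print('turn',round(turn,3),'shift mm',((np.array(target)-p)@M2*1e3).round(1))
E
python3 - <<'E'
from h import *
from scipy.optimize import least_squares
t=ctrl.camera('top'); s=ctrl.camera('side')
def pts(p):
    F=np.array([p[0],p[1],.011]); l=np.array([np.sin(p[3])*np.cos(p[2]),np.sin(p[3])*np.sin(p[2]),np.cos(p[3])]); return F,l
def f(p):
    F,l=pts(p)
    return np.r_[proj(t,F+.2*l)[0]-[316,172],proj(t,F)[0]-[334.2,216.8],proj(t,F+.06*l)[0]-[330.7,202],proj(s,F+.2*l)[0]-[347.75,177], (p[3]-.628)*20]
q=least_squares(f,[.537,.014,.52,.628]); print(q.x,np.degrees(q.x[2:]),q.fun.round(1))
F,l=pts(q.x); 
for sg in (.16,.165,.17): print('grasp',F+sg*l)
G=F+.165*l; rep(G-[0,0,.019-.0]+[0,0,.1],np.degrees(q.x[2])+90)
E
```

```text
[0.53260769 0.02012435 0.45042999 0.64025826] [25.80773754 36.68409605] [ 0.   0.1  1.  -0.6 -0.8  2.1  1.4 -1.7  0.2]
grasp [0.61865851 0.06173728 0.13931064]
grasp [0.6213476  0.06303768 0.14332035]
grasp [0.62403668 0.06433809 0.14733005]
t 0.3 tcp [253.5 515.9 231. ] yaz 63.8 F [0.4 0.3 0. ] op 1.005 q [ 0.91  0.18  1.61  0.    1.35 -0.21]
turn -0.907 shift mm [-134.  -567.9    6.7]
```

Request:
arm_command(
  plan=[0,0,0,-0.15,0,0,0,-0.15,0,0,0,-0.15,0,0,0,-0.15,0,0,0,-0.15,0,0,0,-0.15,-10,-40,0,0,-10,-40,0,0,-10,-40,0,0,-10,-40,0,0,-10,-40,0,0,-10,-40,0,0,-10,-40,0,0,-10,-40,0,0,-10,-40,0,0,-10,-40,0,0,-10,-40,0,0,-10,-40,0,0,-10,-40,0,0,-4,-40,0,0],
  grip=1,
)

```text
time_s: 2.3
eef_pos: [0.616, 0.0662, 0.2312]
eef_rot: [0.0, -0.22, 0.976, 0.0]
wrist_force: [1.3, 0.9, 0.9]
opening: 1.002
```

```bash
python3 - <<'E'
from h import *
rep([.6213,.063,.124],115.8)
E
```

```text
t 2.3 tcp [616.   66.2 231.2] yaz 115.4 F [1.3 0.9 0.9] op 1.002 q [-0.08  0.28  1.49  0.    1.37 -2.1 ]
turn -0.007 shift mm [ -3.3  -5.2 107.2]
```

Request:
arm_command(
  plan=[-1,-2,30,0,-1,-2,30,0,-1,-1,25,0,0,0,15,0,0,0,6,0,0,0,0,0],
)

```text
time_s: 2.9
eef_pos: [0.6194, 0.0646, 0.1249]
eef_rot: [-0.0, -0.22, 0.976, 0.0]
wrist_force: [-0.1, 0.2, 0.3]
opening: 1.0
```

Request:
arm_command(
  plan=[0,0,0,0,0,0,0,0,0,0,0,0,0,0,0,0,0,0,0,0,0,0,0,0,0,0,0,0,0,0,0,0],
  grip=0,
)

```text
time_s: 3.7
eef_pos: [0.6199, 0.0643, 0.1256]
eef_rot: [0.0, -0.22, 0.976, -0.0]
wrist_force: [0.7, -0.8, 2.8]
opening: 0.178
```

```bash
python3 - <<'E'
from h import *
rep()
t=snap('top','t2.png');s=snap('side','s2.png')
a=cv2.imread('pics/t2.png');b=cv2.imread('pics/s2.png')
o=np.hstack([cv2.resize(a[150:250,285:385],None,fx=4,fy=4,interpolation=2),cv2.resize(b[130:260,270:370],None,fx=3,fy=3,interpolation=2)[:400-10].copy() if 0 else cv2.resize(b[140:240,280:380],None,fx=4,fy=4,interpolation=2)])
cv2.imwrite('pics/c2.png',o)
E
```

```text
t 3.7 tcp [619.9  64.3 125.6] yaz 115.4 F [ 0.7 -0.8  2.8] op 0.178 q [-0.09  0.39  1.57 -0.    1.18 -2.1 ]
```

View pics/c2.png

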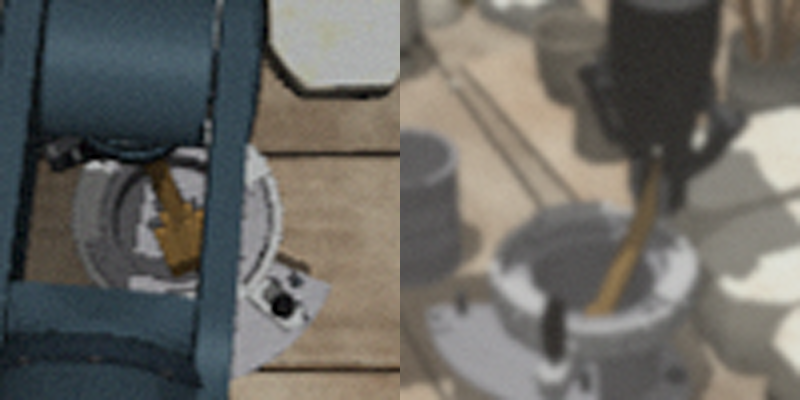

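The paddle is gripped (opening 0.178, or 15 mm), with its foot still against the pot's near wall at about (175,265) in the left half. I'll swing it upright about its foot.

Request:
arm_command(
  plan=[6,0,-6,0,6,0,-5,0,6,0,-4,0,6,0,-3.5,0,6,0,-3,0,6,0,-2.5,0,6,0,-2,0,6,0,-2,0,0,0,0,0],
)

```text
time_s: 4.7
eef_pos: [0.5761, 0.0432, 0.1539]
eef_rot: [0.0, -0.22, 0.976, -0.0]
wrist_force: [2.4, 2.4, 0.3]
opening: 0.183
```

Request:
arm_command(
  plan=[6,0,-2,0,6,0,-2,0,6,0,-2,0,6,0,-1,0,6,0,-1,0,0,0,0,0],
)

```text
time_s: 5.3
eef_pos: [0.5486, 0.0305, 0.1614]
eef_rot: [-0.0, -0.22, 0.976, -0.0]
wrist_force: [2.9, 1.0, -0.2]
opening: 0.178
```

```bash
python3 - <<'E'
from h import *
rep()
s=snap('side','s3.png')
b=cv2.imread('pics/s3.png')
cv2.imwrite('pics/c3.png',cv2.resize(b[110:260,250:390],None,fx=4,fy=4,interpolation=2))
E
```

```text
t 5.3 tcp [548.6  30.5 161.4] yaz 115.4 F [ 2.9  1.  -0.2] op 0.178 q [-0.16  0.2   1.74 -0.    1.21 -2.17]
```

View pics/c3.png

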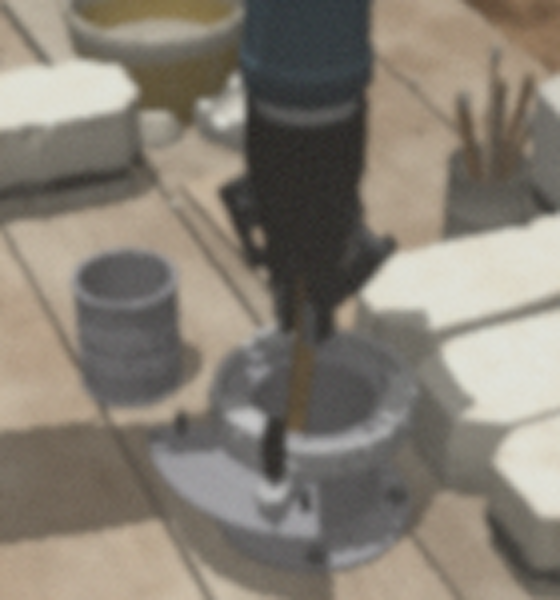

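The paddle now stands almost upright in the grip, at about (300,370) in the crop. Next I lift it and carry it to the tin.

Request:
arm_command(
  plan=[0,0,-20,0,0,0,-35,0,0,0,-40,0,0,0,-35,0,-5,20,0,0,-6,30,0,0,-7,32,0,0,-7,32,0,0,-7,32,0,0,-7,32,0,0,-6,22,0,0,0,8,0,0,0,0,0,0,0,0,0,0],
)

```text
time_s: 6.75
eef_pos: [0.5005, 0.2373, 0.2909]
eef_rot: [-0.001, -0.22, 0.976, -0.0]
wrist_force: [0.1, -0.1, -0.4]
opening: 0.18
```

```bash
python3 - <<'E'
from h import *
rep([.500,.238,.1630])
s=snap('side','s4.png');t=snap('top','t4.png')
b=cv2.imread('pics/s4.png');a=cv2.imread('pics/t4.png')
cv2.imwrite('pics/c4.png',np.hstack([cv2.resize(b[80:220,230:350],None,fx=4,fy=4,interpolation=2)[:560],cv2.resize(a[170:310,225:305],None,fx=4,fy=4,interpolation=2)[:560]]))
E
```

```text
t 6.75 tcp [500.5 237.3 290.9] yaz 115.4 F [ 0.1 -0.1 -0.4] op 0.18 q [ 0.23  0.09  1.59 -0.    1.47 -1.78]
turn 0.0 shift mm [-1.000e-01  9.000e-01  1.279e+02]
```

View pics/c4.png

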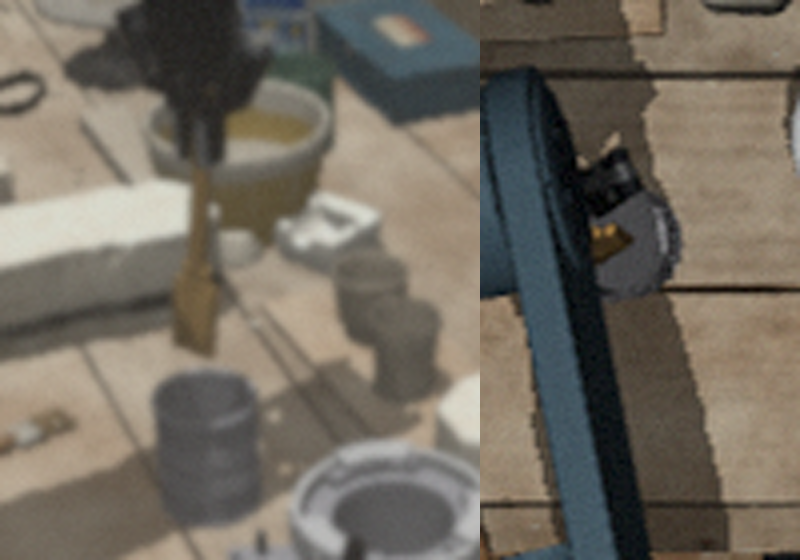

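The paddle hangs near vertical above the tin, with its foot at about side (278,166.5). I'll check the foot's position against the tin numerically.

```bash
python3 - <<'E'
from h import *
s=ctrl.camera('side');t=ctrl.camera('top')
for z in(.13,.14,.145,.15): print(z,atz(s,278.2,166.4,z))
print('tin side',atz(s,230+207/4,80+398/4,.098))
print(proj(t,[.484,.228,.143]),'top seen',225+(632-480)/4,170+240/4)
E
```

```text
0.13 [0.49388924 0.25875902 0.13      ]
0.14 [0.48931791 0.24338713 0.14      ]
0.145 [0.48703225 0.23570118 0.145     ]
0.15 [0.48474659 0.22801523 0.15      ]
tin side [0.49408486 0.23233738 0.098     ]
[[256.46292228 233.1174001 ]] top seen 263.0 230.0
```

Request:
arm_command(
  plan=[-3,0,20,0,0,0,30,0,0,0,30,0,0,0,25,0,0,0,10,0,0,0,0,0,0,0,4,0,0,0,4,0,0,0,0,0],
)

```text
time_s: 7.85
eef_pos: [0.5037, 0.2395, 0.1688]
eef_rot: [0.0, -0.22, 0.976, -0.0]
wrist_force: [0.3, 0.0, -1.4]
opening: 0.179
```

Request:
arm_command(
  plan=[0,0,3,0,0,0,3,0,0,0,3,0,0,0,2,0,0,0,0,0],
)

```text
time_s: 8.35
eef_pos: [0.5031, 0.2394, 0.1568]
eef_rot: [-0.0, -0.22, 0.976, -0.0]
wrist_force: [0.5, 0.1, -0.3]
opening: 0.179
```

Request:
arm_command(
  plan=[0,0,1,0,0,0,1,0,0,0,1,0,0,0,0,0],
)

```text
time_s: 8.75
eef_pos: [0.5033, 0.2394, 0.1542]
eef_rot: [-0.0, -0.22, 0.976, 0.0]
wrist_force: [0.2, -0.0, 0.1]
opening: 0.172
```

Request:
arm_command(
  plan=[0,0,0,0,0,0,0,0,0,0,0,0,0,0,0,0,0,0,0,0,0,0,-10,0,0,0,-20,0,0,0,-40,0,0,0,-40,0,0,0,0,0],
  grip=1,
)

```text
time_s: 9.75
eef_pos: [0.5067, 0.2404, 0.272]
eef_rot: [0.006, -0.22, 0.976, 0.0]
wrist_force: [-0.3, -0.0, 0.5]
opening: 0.999
```

```bash
python3 - <<'E'
from h import *
rep([.5085,-.2237,.20])
E
```

```text
t 9.75 tcp [506.7 240.4 272. ] yaz 115.4 F [-0.3 -0.   0.5] op 0.999 q [ 0.23  0.11  1.61  0.    1.42 -1.78]
turn 0.0 shift mm [ 198.4 -419.8   70.7]
```

Request:
arm_command(
  plan=[10,-20,0,0,16,-34,0,0,18,-38,0,0,18,-38,0,0,18,-38,0,0,18,-38,0,0,18,-38,0,0,18,-38,5,0,18,-38,10,0,18,-38,15,0,16,-34,20,0,8,-20,20,0,4,-8,0,0,0,0,0,0],
)

```text
time_s: 11.15
eef_pos: [0.5044, -0.2255, 0.1944]
eef_rot: [-0.0, -0.219, 0.976, 0.0]
wrist_force: [-0.5, -0.7, 0.6]
opening: 0.997
```

```bash
python3 - <<'E'
from h import *
rep([.5085,-.2237,.019])
t=snap('top','t5.png');s=snap('side','s5.png')
a=cv2.imread('pics/t5.png');b=cv2.imread('pics/s5.png')
# polar unwrap of pot at z=.115, azimuth 0..360 world
g=cv2.cvtColor(a,cv2.COLOR_BGR2GRAY)
pot=np.array([.5613,.0375]); rows=[]
rs=np.arange(.036,.076,.0005); th=np.radians(np.arange(0,360,.5))
Pm=np.array([[pot[0]+r*np.cos(x),pot[1]+r*np.sin(x),.112] for r in rs for x in th])
uv=proj(t,Pm).astype(np.float32).reshape(len(rs),len(th),2)
po=cv2.remap(a,uv[...,0],uv[...,1],cv2.INTER_CUBIC)
po=cv2.resize(po,(720,240))
for d in range(0,360,30): cv2.line(po,(2*d,0),(2*d,8 if d%90 else 20),(0,0,255),1)
top=np.hstack([cv2.resize(a[160:250,235:375],None,fx=2.5,fy=2.5,interpolation=2)[:225],cv2.resize(b[165:255,255:395],None,fx=2.5,fy=2.5,interpolation=2)[:225]])
o=np.zeros((240+320,720,3),np.uint8); o[:240]=po
x=cv2.resize(a[160:250,285:375],None,fx=3.5,fy=3.5,interpolation=2); o[243:243+315,:315]=x
y=cv2.resize(b[130:220,250:360],None,fx=3.5,fy=3.5,interpolation=2); o[243:243+315,330:330+385]=y
cv2.imwrite('pics/c5.png',o)
E
```

```text
t 11.15 tcp [ 504.4 -225.5  194.4] yaz 115.3 F [-0.5 -0.7  0.6] op 0.997 q [-0.64  0.17  1.7   0.    1.28 -2.65]
turn 0.0 shift mm [ -4.6  -0.2 175.4]
```

View pics/c5.png

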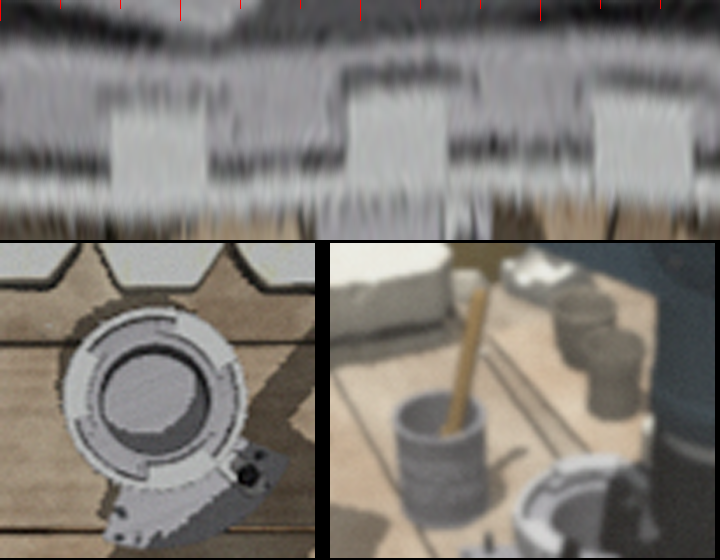

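The paddle now stands near upright in the tin. In the unwrap the collar lips are centred at 79.5, 198.5 and 321.8 degrees, which makes (pot yaw − collar angle) about 20°. I'll look for the key ends and index marks in a denoised unwrap to get the pot's own yaw.

```bash
python3 - <<'E'
from h import *
cs=[ctrl.camera('top') for _ in range(10)]; t=cs[0]
a=np.mean([c['color'] for c in cs],0)[:,:,::-1].astype(np.float32)
np.save('avg.npy',a)
pot=np.array([.5613,.0375]); th=np.radians(np.arange(0,360,.5))
def unwrap(r0,r1,z,h,lo,hi):
    rs=np.linspace(r0,r1,h)
    Pm=np.stack([np.outer(np.ones(h),pot[0]+0*th)+np.outer(rs,np.cos(th)),pot[1]+np.outer(rs,np.sin(th)),np.full((h,720),z)],-1).reshape(-1,3)
    uv=proj(t,Pm).astype(np.float32).reshape(h,720,2)
    g=cv2.remap(a,uv[...,0],uv[...,1],cv2.INTER_CUBIC).mean(2)
    return np.clip((g-lo)/(hi-lo)*255,0,255).astype(np.uint8)
p1=unwrap(.040,.064,.104,150,60,190); p2=unwrap(.07,.125,.078,150,40,210)
o=np.vstack([p1,p2])
for d in range(0,360,10): cv2.line(o,(2*d,0),(2*d,14 if d%90==0 else 5),255,1);cv2.line(o,(2*d,150),(2*d,164 if d%90==0 else 155),255,1)
pl=cv2.resize(np.clip(a[215:250,308:372],0,255).astype(np.uint8),None,fx=8,fy=8,interpolation=2)
out=np.zeros((300+280,720,3),np.uint8); out[:300]=o[...,None]; out[300:580,:512]=pl
cv2.imwrite('pics/c6.png',out)
E
```

```text
(no output)
```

View pics/c6.png

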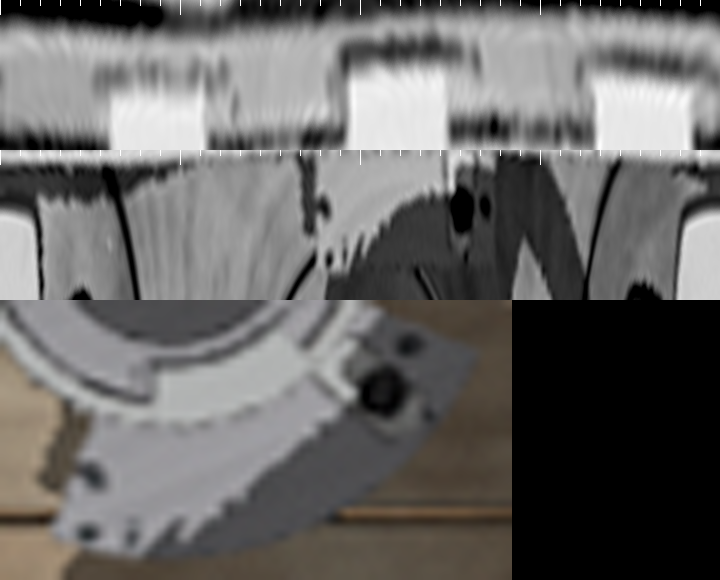

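Key ends and the marks (open mark at about 232°, locked at about 172°) give a pot yaw of about 22°, so the collar is near 2°. The lid (18.3°) needs about +3.7° counter-clockwise, a tool turn of −0.065. Now I grasp the knob.

Request:
arm_command(
  plan=[-2,0,30,0,-2,0,40,0,0,0,40,0,0,0,35,0,0,0,20,0,0,0,8,0,0,0,2,0,0,0,0,0],
)

```text
time_s: 12.55
eef_pos: [0.5089, -0.2237, 0.0202]
eef_rot: [0.0, -0.22, 0.976, -0.001]
wrist_force: [-0.4, 0.7, -0.1]
opening: 0.999
```

Request:
arm_command(
  plan=[0,0,0,0,0,0,0,0,0,0,0,0,0,0,0,0,0,0,0,0,0,0,0,0,0,0,0,0],
  grip=0,
)

```text
time_s: 13.25
eef_pos: [0.5087, -0.2234, 0.0203]
eef_rot: [0.0, -0.22, 0.976, -0.0]
wrist_force: [-2.0, 0.9, 5.9]
opening: 0.388
```

```bash
python3 - <<'E'
from h import *
rep([.5613,.0375,.2])
E
```

```text
t 13.25 tcp [ 508.7 -223.4   20.3] yaz 115.4 F [-2.   0.9  5.9] op 0.388 q [-0.63  0.42  1.78  0.    0.93 -2.64]
turn 0.0 shift mm [-159.5  213.  -179.8]
```

Request:
arm_command(
  plan=[0,0,-10,0,0,0,-25,0,0,0,-40,0,0,0,-40,0,0,0,-40,0,0,0,-20,0,-10,13,0,-0.065,-20,27,0,0,-25,33,0,0,-25,33,0,0,-25,33,0,0,-25,33,0,0,-20,25,0,0,-5,8,0,0,0,0,0,0,0,0,0,0],
)

```text
time_s: 14.85
eef_pos: [0.5447, 0.0304, 0.1943]
eef_rot: [-0.0, -0.251, 0.968, -0.0]
wrist_force: [-0.8, -0.2, -2.0]
opening: 0.386
```

```bash
python3 - <<'E'
from h import *
rep([.5613,.0375,.1143])
t=snap('top','t7.png');s=snap('side','s7.png')
a=cv2.imread('pics/t7.png');b=cv2.imread('pics/s7.png')
cv2.imwrite('pics/c7.png',np.hstack([cv2.resize(a[160:260,280:380],None,fx=4,fy=4,interpolation=2),cv2.resize(b[140:240,280:380],None,fx=4,fy=4,interpolation=2)]))
E
```

```text
t 14.85 tcp [544.7  30.4 194.3] yaz 119.1 F [-0.8 -0.2 -2. ] op 0.386 q [-0.16  0.15  1.72 -0.    1.27 -2.24]
turn 0.0 shift mm [-18.   -1.9  80. ]
```

View pics/c7.png

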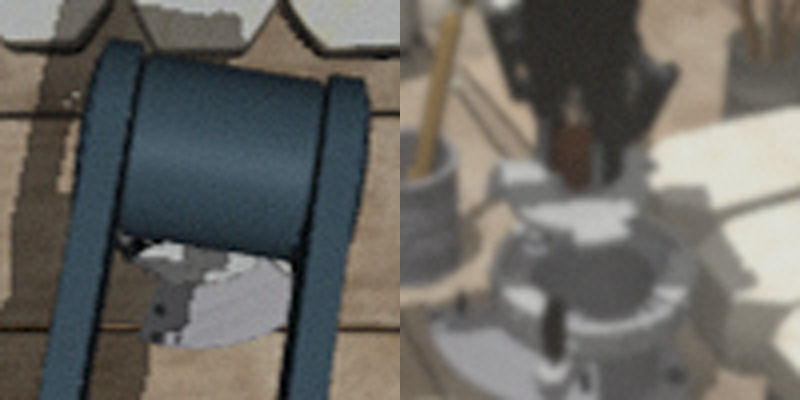

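The lid is held level above the mouth. I'll centre it and lower in small steps.

Request:
arm_command(
  plan=[-9,-1,0,0,-9,-1,0,0,0,0,20,0,0,0,25,0,0,0,10,0,0,0,0,0,0,0,0,0],
)

```text
time_s: 15.65
eef_pos: [0.5623, 0.038, 0.1399]
eef_rot: [0.0, -0.251, 0.968, -0.0]
wrist_force: [0.0, 0.4, -2.5]
opening: 0.386
```

Request:
arm_command(
  plan=[0,0,4,0,0,0,4,0,0,0,4,0,0,0,3,0,0,0,0,0],
)

```text
time_s: 16.15
eef_pos: [0.5612, 0.0382, 0.1237]
eef_rot: [-0.001, -0.251, 0.968, 0.0]
wrist_force: [0.1, -0.8, -2.0]
opening: 0.391
```

```bash
python3 - <<'E'
from h import *
rep([.5613,.0375,.1143])
E
```

```text
t 16.15 tcp [561.2  38.2 123.7] yaz 119.1 F [ 0.1 -0.8 -2. ] op 0.391 q [-0.14  0.27  1.73 -0.    1.14 -2.22]
turn 0.0 shift mm [ 0.2 -0.7  9.4]
```

Request:
arm_command(
  plan=[0,0,2,0,0,0,2,0,0,0,1,0,0,0,0,0],
)

```text
time_s: 16.55
eef_pos: [0.5615, 0.0382, 0.1191]
eef_rot: [-0.0, -0.251, 0.968, 0.0]
wrist_force: [-0.4, 0.5, -2.4]
opening: 0.392
```

Request:
arm_command(
  plan=[0,0,2,0,0,0,1.5,0,0,0,1,0,0,0,0.7,0,0,0,0,0],
)

```text
time_s: 17.05
eef_pos: [0.5617, 0.0382, 0.1143]
eef_rot: [0.0, -0.251, 0.968, -0.0]
wrist_force: [-2.1, 0.0, 0.9]
opening: 0.388
```

Request:
arm_command(
  plan=[0,0,0,0,0,0,0,0,0,0,0,0,0,0,-10,0,0,0,-25,0,0,0,-35,0,0,0,-35,0,0,0,0,0],
  grip=0.65,
)

```text
time_s: 17.85
eef_pos: [0.5651, 0.0378, 0.226]
eef_rot: [0.005, -0.251, 0.968, -0.002]
wrist_force: [-0.3, 0.4, 0.0]
opening: 0.65
```

```bash
python3 - <<'E'
from h import *
# grip on collar: pot yaw 22, collar az from image 228.5..230
for az in (229,):
    p=[.5613+.092*np.cos(np.radians(az)),.0375+.092*np.sin(np.radians(az))]
    print(p)
rep([*p,.136-.019],139)
rep([*p,.136-.019],49)
E
```

```text
[np.float64(0.5009425693328734), np.float64(-0.031933281380495025)]
t 17.85 tcp [565.1  37.8 226. ] yaz 119.1 F [-0.3  0.4  0. ] op 0.65 q [-0.14  0.16  1.64  0.    1.33 -2.22]
turn -0.347 shift mm [ 95.4   3.7 108.4]
t 17.85 tcp [565.1  37.8 226. ] yaz 119.1 F [-0.3  0.4  0. ] op 0.65 q [-0.14  0.16  1.64  0.    1.33 -2.22]
turn 1.224 shift mm [  3.7 -95.4 108.4]
```

Request:
arm_command(
  plan=[0,0,0,-0.12,0,0,0,-0.12,0,0,0,-0.107,20,1,0,0,30,1,0,0,30,1,0,0,15,0,0,0,0,0,0,0],
)

```text
time_s: 18.65
eef_pos: [0.4964, -0.0326, 0.2193]
eef_rot: [0.0, -0.414, 0.91, -0.0]
wrist_force: [0.1, -0.5, -0.4]
opening: 0.648
```

```bash
python3 - <<'E'
from h import *
rep([.5009,-.0319,.117],139)
t=snap('top','t8.png');s=snap('side','s8.png')
b=cv2.imread('pics/s8.png')
cv2.imwrite('pics/c8.png',cv2.resize(b[130:250,240:380],None,fx=5,fy=5,interpolation=2))
E
```

```text
t 18.65 tcp [496.4 -32.6 219.3] yaz 138.9 F [ 0.1 -0.5 -0.4] op 0.648 q [-0.3   0.02  1.81 -0.    1.31 -2.73]
turn -0.002 shift mm [ -3.5  -2.9 102.3]
```

View pics/c8.png

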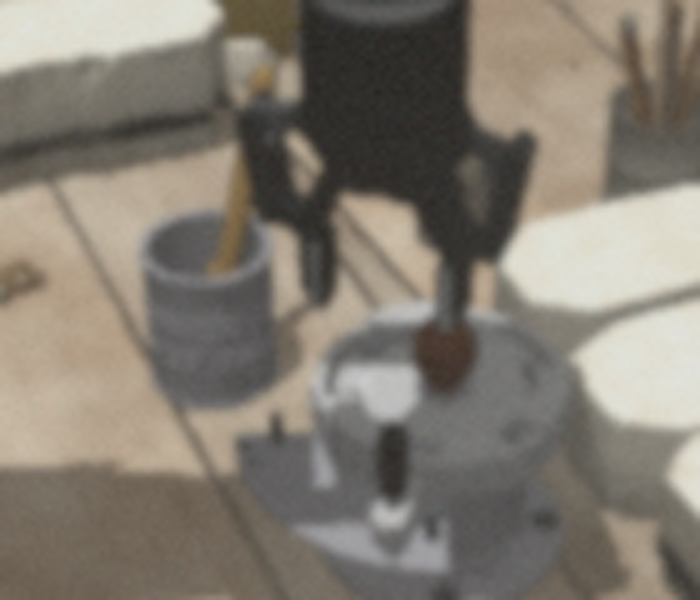

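The lid looks level inside the collar, with the knob at about (445,350) and the handle upright at about (393,465). I descend around the handle and grip it.

Request:
arm_command(
  plan=[-3,-3,20,0,0,0,30,0,0,0,25,0,0,0,15,0,0,0,8,0,0,0,4,0,0,0,0,0],
)

```text
time_s: 19.45
eef_pos: [0.5017, -0.031, 0.1171]
eef_rot: [0.0, -0.415, 0.91, 0.0]
wrist_force: [0.1, -0.4, 0.3]
opening: 0.654
```

Request:
arm_command(
  plan=[0,0,0,0,0,0,0,0,0,0,0,0,0,0,0,0,0,0,0,0,0,0,0,0],
  grip=0,
)

```text
time_s: 20.05
eef_pos: [0.5019, -0.0314, 0.1181]
eef_rot: [0.001, -0.415, 0.91, -0.0]
wrist_force: [-0.7, 0.6, 5.7]
opening: 0.173
```

```bash
python3 - <<'E'
from h import *
rep()
o,p,M=state(); d=p[:2]-[.5613,.0375]; print(np.hypot(*d),np.degrees(np.arctan2(d[1],d[0]))%360)
E
```

```text
t 20.05 tcp [501.9 -31.4 118.1] yaz 139.0 F [-0.7  0.6  5.7] op 0.173 q [-0.3   0.16  1.88  0.    1.1  -2.73]
0.0910265597266034 229.2298043766014
```

Request:
arm_command(
  plan=[0,4.6,0,0.05,-0.2,4.6,0,0.05,-0.2,4.6,0,0.05,-0.2,4.6,0,0.05,-0.2,4.6,0,0.05,-0.2,4.6,0,0.05,-0.2,4.6,0,0.05,-0.2,4.6,0,0.05,0,0,0,0],
)

```text
time_s: 20.95
eef_pos: [0.4786, -0.0025, 0.118]
eef_rot: [-0.001, -0.225, 0.974, -0.001]
wrist_force: [-8.3, -2.7, 11.6]
opening: 0.172
```

```bash
python3 - <<'E'
from h import *
rep()
o,p,M=state(); d=p[:2]-[.5613,.0375]; print(np.hypot(*d),np.degrees(np.arctan2(d[1],d[0]))%360)
E
```

```text
t 20.95 tcp [478.6  -2.5 118. ] yaz 116.0 F [-8.3 -2.7 11.6] op 0.172 q [-0.25  0.11  1.94 -0.    1.09 -2.28]
0.09190800886790126 205.82596797170655
```

Request:
arm_command(
  plan=[-0.1,4.6,0,0.05,-0.1,4.6,0,0.05,-0.1,4.6,0,0.05,-0.1,4.6,0,0.05,-0.1,4.6,0,0.05,-0.1,4.6,0,0.05,-0.1,4.6,0,0.05,-0.1,4.6,0,0.05,-0.1,4.6,0,0.05,0,0,0,0],
)

```text
time_s: 21.95
eef_pos: [0.4683, 0.0381, 0.118]
eef_rot: [-0.002, -0.002, 1.0, -0.0]
wrist_force: [-11.6, -0.8, 15.6]
opening: 0.172
```

```bash
python3 - <<'E'
from h import *
rep()
o,p,M=state(); d=p[:2]-[.5613,.0375]; print(np.hypot(*d),np.degrees(np.arctan2(d[1],d[0]))%360)
E
```

```text
t 21.95 tcp [468.3  38.1 118. ] yaz 90.2 F [-11.6  -0.8  15.6] op 0.172 q [-0.17  0.09  1.96 -0.    1.1  -1.75]
0.09301935424951921 179.63405469347256
```

Request:
arm_command(
  plan=[0.2,4.6,0,0.05,0.2,2.8,0,0.03,0.2,1.8,0,0.02,0.2,1.8,0,0.02,0,0,0,0],
)

```text
time_s: 22.45
eef_pos: [0.4687, 0.0489, 0.118]
eef_rot: [-0.001, 0.058, 0.998, -0.0]
wrist_force: [-8.1, -1.7, 12.5]
opening: 0.174
```

```bash
python3 - <<'E'
from h import *
rep()
o,p,M=state(); d=p[:2]-[.5613,.0375]; print(np.hypot(*d),np.degrees(np.arctan2(d[1],d[0]))%360, o['torque'])
E
```

```text
t 22.45 tcp [468.7  48.9 118. ] yaz 83.4 F [-8.1 -1.7 12.5] op 0.174 q [-0.15  0.09  1.96 -0.    1.09 -1.6 ]
0.0932905484570176 172.97602880807227 [-0.1375413   1.26564128 -0.14202105]
```

Request:
arm_command(
  plan=[0,1.8,0,0.02,0,1.8,0,0.02,0,0,0,0],
)

```text
time_s: 22.75
eef_pos: [0.4689, 0.0508, 0.118]
eef_rot: [-0.001, 0.077, 0.997, -0.002]
wrist_force: [-9.6, -9.1, 12.8]
opening: 0.171
```

Request:
arm_command(
  plan=[0,1.5,0,0,0,1.5,0,0,0,0,0,0],
)

```text
time_s: 23.05
eef_pos: [0.4689, 0.0509, 0.118]
eef_rot: [-0.002, 0.077, 0.997, -0.005]
wrist_force: [-13.4, -21.9, 15.6]
opening: 0.172
```

```bash
python3 - <<'E'
from h import *
rep()
o,p,M=state(); d=p[:2]-[.5613,.0375]; print(np.hypot(*d),np.degrees(np.arctan2(d[1],d[0]))%360)
E
```

```text
t 23.05 tcp [468.9  50.9 118. ] yaz 81.2 F [-13.4 -21.9  15.6] op 0.172 q [-0.14  0.09  1.96 -0.01  1.1  -1.55]
0.09332976237976308 171.72319711637508
```

The collar is on its stop: at 171.7° (expected about 172°) it no longer moved while the force rose. I'll relax, release and retreat.

Request:
arm_command(
  plan=[0,-2,0,0,0,0,0,0],
)

```text
time_s: 23.25
eef_pos: [0.4689, 0.0508, 0.118]
eef_rot: [-0.001, 0.077, 0.997, -0.003]
wrist_force: [-11.1, -12.9, 13.5]
opening: 0.172
```

Request:
arm_command(
  plan=[0,0,0,0,0,0,0,0,0,0,0,0,0,0,0,0,0,0,-10,0,0,0,-25,0,0,0,-35,0,0,0,-35,0,0,0,-10,0,20,0,0,0,30,0,0,0,30,0,0,0,30,0,0,0,30,0,0,0,0,0,0,0],
  grip=0.6,
)

```text
time_s: 24.75
eef_pos: [0.3291, 0.0759, 0.2316]
eef_rot: [-0.0, 0.077, 0.997, 0.0]
wrist_force: [0.3, -0.9, -1.1]
opening: 0.597
```

```bash
python3 - <<'E'
from h import *
rep()
t=snap('top','t9.png');s=snap('side','s9.png')
a=cv2.imread('pics/t9.png');b=cv2.imread('pics/s9.png')
g=atz(t,*[0,0],.149) if 0 else None
print('expected handle px locked', proj(t,[.5613+.092*np.cos(np.radians(172)),.0375+.092*np.sin(np.radians(172)),.149]))
cv2.imwrite('pics/c9.png',np.hstack([cv2.resize(a[140:260,190:390],None,fx=2,fy=4,interpolation=2)[:480,:0],cv2.resize(a[140:260,235:365],None,fx=3,fy=3,interpolation=2),cv2.resize(b[140:260,255:385],None,fx=3,fy=3,interpolation=2)]))
E
```

```text
t 24.75 tcp [329.1  75.9 231.6] yaz 81.2 F [ 0.3 -0.9 -1.1] op 0.597 q [-0.13 -0.42  2.14  0.    1.42 -1.55]
expected handle px locked [[324.62061228 238.4045939 ]]Traceback (most recent call last):
  File "<stdin>", line 7, in <module>
    return _nx.concatenate(arrs, 1, dtype=dtype, casting=casting)
           ~~~~~~~~~~~~~~~^^^^^^^^^^^^^^^^^^^^^^^^^^^^^^^^^^^^^^^
ValueError: all the input array dimensions except for the concatenation axis must match exactly, but along dimension 0, the array at index 0 has size 480 and the array at index 1 has size 360
```

```bash
python3 - <<'E'
import cv2,numpy as np
a=cv2.imread('pics/t9.png');b=cv2.imread('pics/s9.png')
f=lambda m:cv2.resize(m,None,fx=3,fy=3,interpolation=2)
cv2.imwrite('pics/c9.png',np.hstack([f(a[140:260,235:365]),f(b[140:260,255:385])]))
E
```

```text
(no output)
```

View pics/c9.png

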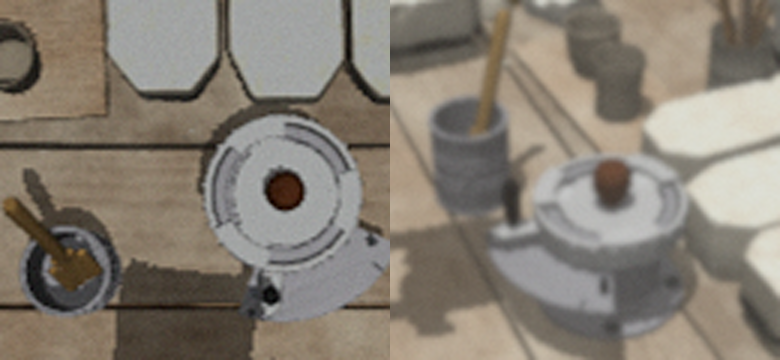

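The handle is seen at (325,238.3) and predicted at (324.6,238.4). The lid is centred with its ears under the lips, and the tin and cups stand as before. I'll check the paddle's lean, then hand in.

```bash
python3 - <<'E'
from h import *
t=ctrl.camera('top');s=ctrl.camera('side')
e1,d1=ray(t,238.7,208); e2,d2=ray(s,294,140.5)
k=np.linalg.lstsq(np.c_[d1,-d2],e2-e1,rcond=None)[0]
E=(e1+d1*k[0]+e2+d2*k[1])/2; F=atz(t,235+77/3,140+275/3,.008)
print('end',E,'foot',F,'lean',np.degrees(np.arccos(min(1,(E[2]-.007)/.2))),'tin',atz(t,235+68/3,140+271/3,.098))
print('cups',proj(t,[.70393691,.38908962,.076]))
rep()
ctrl.hand_in()
E
```

```text
end [0.54815487 0.26288019 0.20513078] foot [0.48829536 0.23589258 0.008     ] lean 7.839550541704595 tin [0.49154367 0.23149169 0.098     ]
cups [[202.99999878 154.00000072]]
t 24.95 tcp [332.5  75.  232.4] yaz 81.1 F [0.5 0.4 0.2] op 0.6 q [-0.13 -0.41  2.14 -0.    1.42 -1.55]
the job is handed in; nothing more can be done
```

I finished all three steps and handed the job in at about 25 s of the 72 s allowed; no verdict is reported.

- **Paddle:** I swung it upright in the pot and stood it in the tin, handle up. The last estimate put its foot about 5 mm from the tin's axis. The end-height estimate gave a lean of 8°, but the horizontal offset between foot and end suggested about 18°. Both are well under the 43° limit.
- **Tin:** It stands upright and its measured position has not changed.
- **Lid:** It went between the keys without resistance. Contact came 94 mm above its resting height on the table, which is the seated depth. The last picture shows it centred, with its ears under the collar lips.
- **Collar:** I turned it until it stopped moving while the sideways force rose to about 22 N. By the tool position the handle stood at 171.7°, against about 172° expected for the locked mark. The last picture put the handle within 0.5 pixel of where it was predicted.
- **Cups:** The arm passed nowhere near them, and they look unmoved in the last picture; I did not measure them again.
- **Arm:** It was clear of everything when I handed in, with wrist force near zero.

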